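# Close the shaker jars, latch them and set the drive

## Task

Get the bench shaker ready to run: press both jar lids fully home, gently enough for glass standing in sprung cradles, then turn the keeper bar clockwise as far as it goes so that it lies across both lids. Only then will the selector handle in front of the jars turn: turn it clockwise as far as it goes, and leave everything else on the bench where it stands.

Things in the scene. Friction and masses are not known exactly. Their poses are not given: they have to be found in the camera images.
- deck (a point): Point on the deck (flat top, 45 mm above the bench) of the bench shaker, a grey box 270 mm deep (x) by 290 mm wide (y), directly under the pivot of the keeper bar. Its axes are the shaker's: z up, -x to the shaker's front, where the selector stands, 130 mm from the pivot; the two jars stand 90 mm from the pivot on the +y and -y sides (which jar is on which side varies). The shaker is fixed, at varying place and yaw.
- lid_a_top (a point): Centre of the flat top of jar A's lid, a plain white cap 76 mm across and 18 mm tall that pushes down over the neck of an amber glass jar. Home, its top is 98 mm above the deck; it starts 6 to 12 mm higher. It is stiff (takes more than 10 N, well under 20 N), stays where it is pushed to, and stops dead when home. It cannot tip or come off.
- lid_b_top (a point): The same for jar B's lid (same look, size and heights).
- lid_a (a joint): How far lid A has been pushed down its neck, m: 0.012 is fully home, it starts at 0 to 0.006.
- lid_b (a joint): The same for lid B.
- jar_a: Jar A, amber glass, 74 mm across, 75 mm tall, standing in a black cup; origin at the centre of its underside. The cup is sprung: under load the jar sinks by up to 20 mm together with its lid, and comes back up when released. One cup is much stiffer than the other and nothing shows which, so a lid is not home because it has gone down: press until the push has built up to about 18 N. More than 30 N on the glass or its lid is too much.
- jar_b: Jar B, the same, in the other cup.
- keeper_grip (a point): Centre of the black bar-shaped grip (56 x 16 mm, 37 mm tall, top 149 mm above the deck; this point is 137 mm above the deck) on the middle of the keeper, an aluminium bar 230 x 20 x 12 mm that swings level on an upright pivot between the jars, its underside 2 mm above lids that are home, so that a lid left high jams it. x runs along the bar and the grip.
- keeper (a joint): Angle of the keeper, rad, growing clockwise seen from above: starts at 0 to 0.1 (bar clear of the lids), 1.2 is its stop, with the bar across both lids. Stiff, about 0.12 N m; stays where left.
- selector_grip (a point): Centre of the black bar-shaped grip (56 x 16 mm, 40 mm tall, top 73 mm above the deck; this point is 59 mm above the deck) of the selector, in front of the jars. It turns about the upright line through this point. x runs along the grip towards the long steel nose below it, which reaches towards the keeper's pivot and is stopped by the cam there until the keeper is most of the way to its stop.
- selector (a joint): Angle of the selector, rad, growing clockwise seen from above: starts at 0 to 0.03, 1.2 is its stop. Stiff, about 0.08 N m; stays where left.
- vial_mid (a point): Middle of a small clear glass bottle, 28 mm across, 65 mm tall, standing on a front corner of the deck. Leave alone.
- beaker_mid (a point): Middle of a glass beaker, 68 mm across, 85 mm tall, on the bench beside the shaker. Leave alone.
- spare_lid_mid (a point): Middle of a spare lid like those on the jars, lying flat on the bench beside the shaker. Leave alone.
- reagent_mid (a point): Middle of an amber bottle, 84 mm across, 170 mm tall, on the bench. Leave alone.
- jug_mid (a point): Middle of a clear plastic jug, 100 mm across, 120 mm tall, on the bench. Leave alone.
- vial_2_mid (a point): Middle of a small amber bottle, 32 mm across, 75 mm tall, on the bench. Leave alone.

How it is judged (in metres and radians):
On the way, in this order (a step that is already met when the one before it is completed fails the run):
1. both lids are pressed fully home, within 1.5 mm (value of joint each of lid_a, lid_b above 0.0105 m), for 0.1 s.
2. the keeper is turned across both lids, within 0.12 rad of its stop (value of joint keeper above 1.08 rad), for 0.1 s.
3. the selector is turned clockwise to within 0.12 rad of its stop (value of joint selector above 1.08 rad), for 0.1 s.
At the end, for the whole second after the job is handed in: Both lids are home within 1.5 mm, and the keeper and the selector are each within 0.12 rad of their clockwise stops (all of step 1 and value of joint each of keeper, selector above 1.08 rad); the robot touches nothing.
It fails at once if a jar or its lid is pushed with more than 30 N (contact force between any of jar_a, jar_b and the fingers above 30 N or contact force between any of jar_a, jar_b and the arm above 30 N).
It fails at once if a loose thing standing about (small bottles, beaker, spare lid, tall bottle, jug) is moved by more than 30 mm (distance of any of vial_mid, beaker_mid, spare_lid_mid, reagent_mid, jug_mid, vial_2_mid from where it was at the start of the episode above 0.03 m).
It also fails if it takes over 72 s, if anything falls off the work surface, if the arm or the gripper's body presses on something with over 40 N, if the wrist force passes 120 N, or if a joint passes its speed limit or range.

## Robot

A 6-joint arm with a two-finger parallel gripper is mounted at the origin on the work surface. World frame = base frame: x ahead of the robot, y to its left, z up, the work surface at z = 0. Lengths are in m, angles in degrees, forces in N, time in s.
With the tool pointing down it reaches from about 0.3 to 0.75 m from the base axis. Payload 8.5 kg.
Tool frame: the origin (TCP) lies midway between the tips of the shut fingers; the grasp point (between the pads) lies 19 mm behind it (env.grip_depth is the distance from the TCP to the grasp point, in m); x points along the fingers, y is the direction in which the jaws open and shut, and the axes are right-handed (so a half turn about x gives the same grasp; the last joint's range is limited). The gripper opens to 85 mm and grips with 20 to 120 N. Pads are 22 mm wide; open, the fingers measure 114 mm over their backs; the gripper's body (76 mm by 85 mm) begins 54 mm behind the grasp point. The pads swing forward as they close: fully open they stand 13 mm farther back than shut.
Start: joints at [54.758, 21.807, 74.336, -0, 83.858, -12.336], TCP at [0.214, 0.507, 0.231] pointing down, gripper open.
Joint ranges: [-178.18, 178.18], [-50.72, 133.34], [12.68, 142.11], [-81.47, 261.47], [9.98, 163.14], [-165.26, 165.26]. Speed limits (degrees/s): [136.94, 136.94, 180, 180, 180, 180].

## Interface

Orientations are given as a 3x3 rotation matrix whose columns are the frame's x, y, z axes.
In Python, from rig import env gives the robot as it stands.
- The arm moves only by the tool play_rows, never from a script. Its arguments are lists of equal length, an entry for each row: "travel": the shift along the world's x, y, z in cm, a list of three; "rotation": the turn, a rotation vector about the world's x, y, z in rad, a list of three; "claw": the finger opening in cm, from 0 to 8.54. A call has 1 to 12 rows; each row shifts and turns the pose as measured when the row begins; what a row does not reach is not made up. A row lasts 1/12 s, in which the tool goes at most 41.7 mm and 7.16 degrees, less where a joint would pass 70% of its speed; a pose out of reach is approached as far as the arm can. A call is refused whole if a number of a shift passes 4.17 or a number of a turn 0.125, either way. A call with a gripper value outside its range is refused whole. The fingers move at their own pace and stop on an object; "squeeze" is the grip in N (left out, the last holds). Time passes only in rows, so rows that do not move let the fingers close. It gives the time, the measured TCP pose, the force and the opening at its end, in the units of the state.
- env.observe(): the state, without advancing time (a new reading comes with each control period).
- env.get_image(name): name is "scene" or "top"; returns the picture (480x640x3 uint8, red, green, blue); there is no depth.
- env.camera_info(name): a dict with "vertical_fov" (degrees; the focal length in pixels is half the picture's height over the tangent of half this angle, whatever the lens; pixels are square), "cx", "cy" (the principal point, pixels), "D" ([k1, k2, p1, p2, k3] as OpenCV has them; the pictures are not rectified), "eye" and "rotation" of the camera in the world. Camera axes: x right, y down, z forward; pixel columns grow to the right and rows downward; lengths in m; the calibration is good to about 2 mm. A picture is of the moment at which its call begins. camera_info takes no time and is no camera call.
- env.close_job(): hands the job in, once; it reports no verdict.
The state is a dict: "time_s": time; "q": joint angles; "qvel": joint speeds; "joint_efforts": joint torques, N m; "position": TCP position; "tool_rot": TCP orientation; "ft_force": force on the tool from outside, world axes, zero at the start; "wrist_torque": the same for the moment, N m; "grip_width": finger opening in m.
Only numpy, scipy, OpenCV 4.12 (cv2) and the standard library are available. Lean on these libraries where they do the work, as an engineer would, in place of code of your own. Each camera call takes 0.05 s, during which the arm holds its last target.

## Working session

There is one attempt and no reset: what is moved stays moved. The work goes in short steps, Python scripts to look and compute and a tool call to move; the robot and the scene stay as the last step left them, time stands still between calls to the robot, and variables do not carry over. Pictures are saved under pics/ and viewed, and the job is handed in when it is done.

Besides the shell and the picture viewer there is one more tool, called after "Request:" in YAML: its name, and indented under it one key for each argument. play_rows: Moves the arm, as the interface text tells. Its arguments: {"type":"object","properties":{"travel":{"type":"array","items":{"type":"array","items":{"type":"number"}}},"rotation":{"type":"array","items":{"type":"array","items":{"type":"number"}}},"claw":{"type":"array","items":{"type":"number"}},"squeeze":{"type":"number"}},"required":["travel","rotation","claw"]}

```bash
ls; mkdir -p pics; python3 - <<'E'
from rig import env
import cv2
for n in("scene","top"):
    im=env.get_image(n); cv2.imwrite(f"pics/{n}0.png",im[:,:,::-1]); print(n,env.camera_info(n))
print(env.observe())
E
```

```text
pics
scene {'vertical_fov': 57.39343556138353, 'cx': 318.9920840420457, 'cy': 233.51724995648445, 'D': array([-0.10445919,  0.        ,  0.        ,  0.        ,  0.        ]), 'eye': array([0.88420033, 0.70055207, 0.72394458]), 'rotation': array([[-0.87012456,  0.2834833 , -0.40313828],
       [ 0.49281745,  0.49423322, -0.71614558],
       [-0.00377098, -0.82180943, -0.56974998]])}
top {'vertical_fov': 43.802258732206845, 'cx': 322.8293957746168, 'cy': 236.18143210764666, 'D': array([-0.14469111,  0.        ,  0.        ,  0.        ,  0.        ]), 'eye': array([0.30555105, 0.01102424, 1.77102982]), 'rotation': array([[-0.02038653, -0.99336479,  0.11318475],
       [-0.99975256,  0.01924691, -0.01115237],
       [ 0.00889992, -0.1133841 , -0.99351137]])}
{'time_s': 0.1, 'q': array([ 5.47576049e+01,  2.18381760e+01,  7.43798054e+01,  1.02126354e-04,
        8.38596543e+01, -1.23369681e+01]), 'qvel': array([-0.05075548, -0.07872844, -0.0953799 ,  0.07926388, -0.03335203,
        0.04253631]), 'joint_efforts': array([ 2.84557602e-03, -4.49214327e+01, -2.31657976e+01, -1.98042053e-04,
        3.68545909e-03, -2.97973281e-05]), 'position': array([0.21391852, 0.50640029, 0.23076729]), 'tool_rot': array([[-7.83330738e-04,  3.89210861e-01,  9.21148355e-01],
       [-1.10562832e-03,  9.21147737e-01, -3.89211541e-01],
       [-9.99999082e-01, -1.32332907e-03, -2.91240787e-04]]), 'ft_force': array([ 0.65951453, -0.73647067,  0.98243326]), 'wrist_torque': array([-0.00209868,  0.00816933, -0.01332322]), 'grip_width': 0.08551361500161796}
```

View pics/scene0.png

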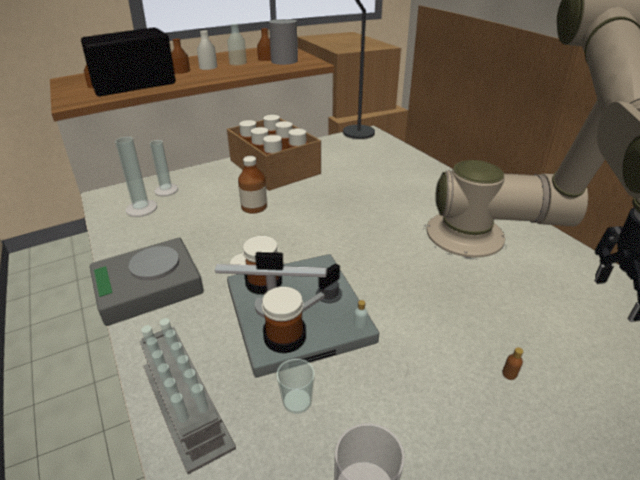

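View pics/top0.png

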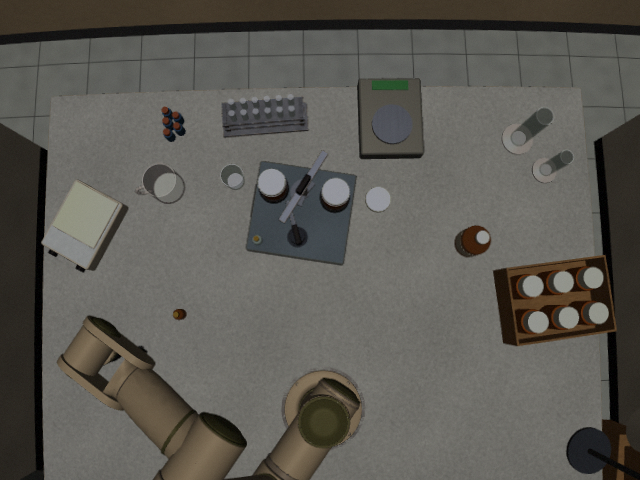

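The top view shows the shaker around (302,213), with lids at (272,183) and (336,193), the keeper grip near (303,185) and the selector near (296,235). I'll zoom in next.

```bash
python3 - <<'E'
import cv2
a=cv2.imread("pics/top0.png")[140:280,230:410]; cv2.imwrite("pics/topz.png",cv2.resize(a,None,fx=4.4,fy=4.28,interpolation=cv2.INTER_CUBIC)[:600,:800])
a=cv2.imread("pics/scene0.png")[225:385,195:395]; cv2.imwrite("pics/scz.png",cv2.resize(a,None,fx=3.75,fy=3.75,interpolation=cv2.INTER_CUBIC))
E
```

```text
(no output)
```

View pics/topz.png

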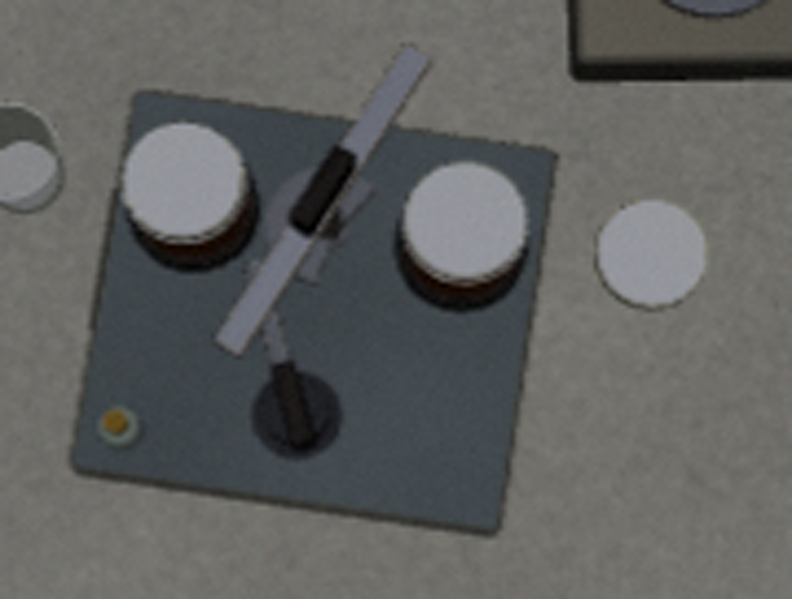

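View pics/scz.png

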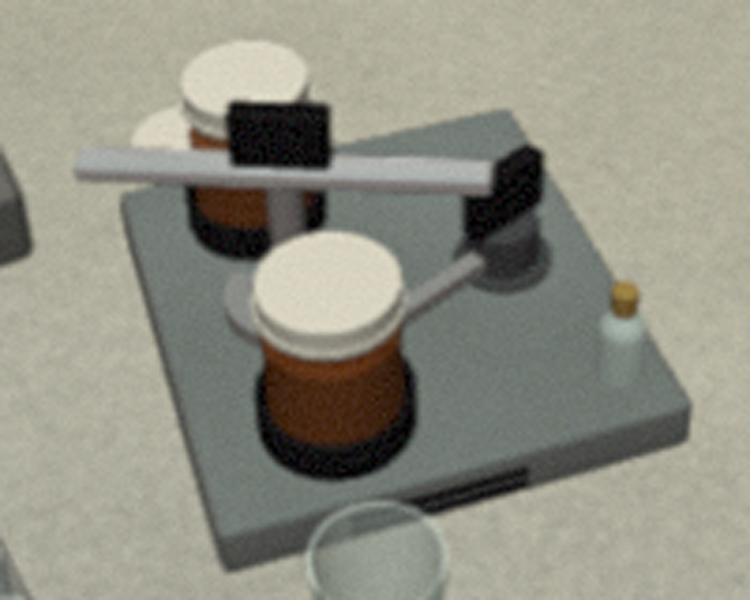

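```bash
cat > h.py <<'E'
import cv2, numpy as np
from rig import env
def cam(n):
    c=env.camera_info(n); f=240/np.tan(np.radians(c['vertical_fov']/2))
    return np.array([[f,0,c['cx']],[0,f,c['cy']],[0,0,1]]),np.array(c['D'],float),np.array(c['eye']),np.array(c['rotation'])
def back(n,uv,z):
    K,D,e,R=cam(n); p=cv2.undistortPoints(np.array([[uv]],float),K,D)[0,0]
    d=R@np.array([p[0],p[1],1]); return e+d*(z-e[2])/d[2]
def proj(n,P):
    K,D,e,R=cam(n); rv=cv2.Rodrigues(R.T)[0]
    return cv2.projectPoints(np.atleast_2d(np.array(P,float)),rv,-R.T@e,K,D)[0][:,0]
E
python3 - <<'E'
from h import *
T=lambda u,v:((u+.5)/4.4+230-.5,(v+.5)/4.28+140-.5)
S=lambda u,v:((u+.5)/3.75+195-.5,(v+.5)/3.75+225-.5)
for nm,u,z in[("TL",(133,90),.045),("TR",(557,150),.045),("BR",(498,533),.045),("BL",(72,468),.045),("lidL",(183,181),.152),("lidR",(465,220),.152),
 ("barfar",(418,55),.157),("barnear",(228,345),.157),("grip",(325,187),.194),("sel1",(285,365),.118),("sel2",(303,440),.118),("vial",(116,424),.1)]:
    print(nm,back("top",T(*u),z).round(4))
for nm,u,z in[("lidL",(327,284),.152),("lidR",(246,86),.152),("BL",(690,402),.045),("BR",(508,112),.045),("TL",(222,545),.045),("TR",(122,203),.045)]:
    print(nm,back("scene",S(*u),z).round(4))
# triangulate
def tri(a,b):
    P=[]
    for n in("top","scene"):
        K,D,e,R=cam(n);P.append(np.c_[R.T,-R.T@e])
    x=[cv2.undistortPoints(np.array([[q]],float),*cam(n)[:2])[0,0].reshape(2,1) for n,q in(("top",a),("scene",b))]
    X=cv2.triangulatePoints(P[0],P[1],*x)[:,0];return X[:3]/X[3]
print(tri(T(183,181),S(327,284)),tri(T(465,220),S(246,86)))
print(tri(T(418,55),S(78,150)),tri(T(228,345),S(493,165)))
E
```

```text
TL [0.7309 0.1736 0.045 ]
TR [ 0.683  -0.1106  0.045 ]
BR [ 0.4195 -0.0645  0.045 ]
BL [0.4691 0.2158 0.045 ]
lidL [0.6436 0.1324 0.152 ]
lidR [ 0.6146 -0.0441  0.152 ]
barfar [ 0.723  -0.0168  0.157 ]
barnear [0.5355 0.105  0.157 ]
grip [0.6293 0.0424 0.194 ]
sel1 [0.5271 0.0713 0.118 ]
sel2 [0.4777 0.0606 0.118 ]
vial [0.4925 0.1808 0.1   ]
lidL [0.6491 0.139  0.152 ]
lidR [ 0.618  -0.0354  0.152 ]
BL [0.4725 0.2183 0.045 ]
BR [ 0.4254 -0.0573  0.045 ]
TL [0.7344 0.1804 0.045 ]
TR [ 0.6866 -0.0971  0.045 ]
[0.64566959 0.13257887 0.1449865 ] [ 0.61540292 -0.04405929  0.14554745]
[ 0.72423628 -0.01744585  0.1583819 ] [0.53429352 0.10551545 0.15882241]
```

Request:
play_rows:
  travel:
    - [3.0, -2.6, 0]
    - [3.0, -2.6, 0]
    - [3.0, -2.6, 0]
    - [3.0, -2.6, 0]
    - [3.0, -2.6, 0]
    - [3.0, -2.6, 0]
    - [3.0, -2.6, 0]
    - [3.0, -2.6, 0]
    - [3.0, -2.6, 0]
    - [3.0, -2.6, 0]
    - [3.0, -2.6, 0]
    - [3.0, -2.6, 0]
  rotation:
    - [0, 0, 0]
    - [0, 0, 0]
    - [0, 0, 0]
    - [0, 0, 0]
    - [0, 0, 0]
    - [0, 0, 0]
    - [0, 0, 0]
    - [0, 0, 0]
    - [0, 0, 0]
    - [0, 0, 0]
    - [0, 0, 0]
    - [0, 0, 0]
  claw: [0, 0, 0, 0, 0, 0, 0, 0, 0, 0, 0, 0]

```text
time_s: 1.1
position: [0.5796, 0.1811, 0.2272]
tool_rot: [[-0.009, 0.377, 0.926], [-0.003, 0.926, -0.377], [-1.0, -0.006, -0.008]]
ft_force: [0.9, 1.0, -0.4]
grip_width: -0.0
```

Request:
play_rows:
  travel:
    - [2.2, -1.6, 0]
    - [2.2, -1.6, 0]
    - [2.0, -1.6, 0]
    - [0, 0, 0]
    - [0, 0, 0]
  rotation:
    - [0, 0, 0]
    - [0, 0, 0]
    - [0, -0.009, 0]
    - [0, 0, 0]
    - [0, 0, 0]
  claw: [0, 0, 0, 0, 0]

```text
time_s: 1.52
position: [0.6508, 0.1225, 0.2225]
tool_rot: [[-0.005, 0.386, 0.923], [-0.004, 0.923, -0.386], [-1.0, -0.006, -0.003]]
ft_force: [-0.8, 0.5, 0.2]
grip_width: 0.0001
```

Request:
play_rows:
  travel:
    - [-0.7, 1.0, -1.0]
    - [0, 0, -1.5]
    - [0, 0, -1.5]
    - [0, 0, 0]
    - [0, 0, 0]
  rotation:
    - [0, 0, 0]
    - [0, 0, 0]
    - [0, 0, 0]
    - [0, 0, 0]
    - [0, 0, 0]
  claw: [0, 0, 0, 0, 0]

```text
time_s: 1.93
position: [0.6404, 0.1357, 0.1812]
tool_rot: [[-0.008, 0.384, 0.923], [-0.004, 0.923, -0.384], [-1.0, -0.006, -0.006]]
ft_force: [0.5, 0.6, 0.4]
grip_width: 0.0001
```

```bash
python3 - <<'E'
from h import *
a=env.get_image("scene")[185:385,195:395][:,:,::-1]; cv2.imwrite("pics/s1.png",cv2.resize(a,None,fx=3,fy=3,interpolation=cv2.INTER_CUBIC))
o=env.observe();print(o['position'],o['ft_force'])
E
```

```text
[0.6403796  0.13571154 0.18115699] [-0.11501704  0.59761805 -0.82546017]
```

View pics/s1.png

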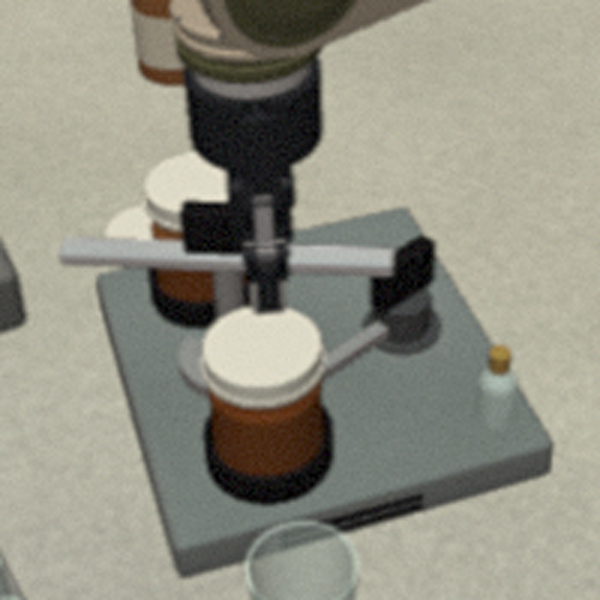

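The closed fingertips are about 30 mm above the near (+y) lid, with the tip at about (265,305) in the zoom. I'll go down slowly.

Request:
play_rows:
  travel:
    - [0.3, -0.3, -1.0]
    - [0, 0, -0.8]
    - [0, 0, 0]
    - [0, 0, 0]
  rotation:
    - [0, 0, 0]
    - [0, 0, 0]
    - [0, 0, 0]
    - [0, 0, 0]
  claw: [0, 0, 0, 0]

```text
time_s: 2.32
position: [0.6439, 0.1331, 0.1638]
tool_rot: [[-0.004, 0.383, 0.924], [-0.003, 0.924, -0.383], [-1.0, -0.005, -0.003]]
ft_force: [-0.1, -0.0, 0.3]
grip_width: -0.0002
```

Request:
play_rows:
  travel:
    - [0, 0, -0.2]
    - [0, 0, -0.2]
    - [0, 0, -0.1]
  rotation:
    - [0, 0, 0]
    - [0, 0, 0]
    - [0, 0, 0]
  claw: [0, 0, 0]

```text
time_s: 2.57
position: [0.6443, 0.133, 0.1591]
tool_rot: [[-0.003, 0.383, 0.924], [-0.003, 0.924, -0.383], [-1.0, -0.004, -0.002]]
ft_force: [-0.1, -0.4, 0.4]
grip_width: 0.0001
```

Request:
play_rows:
  travel:
    - [0, 0, -0.15]
    - [0, 0, -0.15]
    - [0, 0, -0.1]
  rotation:
    - [0, 0, 0]
    - [0, 0, 0]
    - [0, 0, 0]
  claw: [0, 0, 0]

```text
time_s: 2.82
position: [0.6444, 0.1329, 0.155]
tool_rot: [[-0.003, 0.383, 0.924], [-0.003, 0.924, -0.383], [-1.0, -0.004, -0.001]]
ft_force: [-0.5, -0.2, 0.6]
grip_width: -0.0
```

Request:
play_rows:
  travel:
    - [0, 0, -0.1]
    - [0, 0, -0.1]
  rotation:
    - [0, 0, 0]
    - [0, 0, 0]
  claw: [0, 0]

```text
time_s: 2.98
position: [0.6444, 0.1329, 0.1528]
tool_rot: [[-0.003, 0.383, 0.924], [-0.003, 0.924, -0.383], [-1.0, -0.004, -0.001]]
ft_force: [0.7, -0.1, 0.2]
grip_width: 0.0001
```

Request:
play_rows:
  travel:
    - [0, 0, -0.1]
    - [0, 0, -0.1]
  rotation:
    - [0, 0, 0]
    - [0, 0, 0]
  claw: [0, 0]

```text
time_s: 3.15
position: [0.6444, 0.133, 0.1506]
tool_rot: [[-0.003, 0.383, 0.924], [-0.003, 0.924, -0.383], [-1.0, -0.004, -0.001]]
ft_force: [-0.2, -0.0, -0.0]
grip_width: 0.0001
```

Request:
play_rows:
  travel:
    - [0, 0, -0.1]
    - [0, 0, -0.1]
  rotation:
    - [0, 0, 0]
    - [0, 0, 0]
  claw: [0, 0]

```text
time_s: 3.32
position: [0.6445, 0.133, 0.1487]
tool_rot: [[-0.002, 0.383, 0.924], [-0.003, 0.924, -0.383], [-1.0, -0.004, -0.001]]
ft_force: [-1.3, -0.3, 4.1]
grip_width: 0.0002
```

Request:
play_rows:
  travel:
    - [0, 0, -0.1]
  rotation:
    - [0, 0, 0]
  claw: [0]

```text
time_s: 3.4
position: [0.6445, 0.133, 0.1482]
tool_rot: [[-0.002, 0.383, 0.924], [-0.003, 0.924, -0.383], [-1.0, -0.004, -0.0]]
ft_force: [-2.3, 0.1, 4.8]
grip_width: -0.0005
```

Request:
play_rows:
  travel:
    - [0, 0, -0.1]
  rotation:
    - [0, 0, 0]
  claw: [0]

```text
time_s: 3.48
position: [0.6445, 0.133, 0.1476]
tool_rot: [[-0.001, 0.383, 0.924], [-0.003, 0.924, -0.383], [-1.0, -0.004, 0.0]]
ft_force: [-2.5, -0.5, 4.3]
grip_width: -0.0003
```

Request:
play_rows:
  travel:
    - [0, 0, -0.1]
  rotation:
    - [0, 0, 0]
  claw: [0]

```text
time_s: 3.57
position: [0.6445, 0.133, 0.1471]
tool_rot: [[-0.001, 0.383, 0.924], [-0.003, 0.924, -0.383], [-1.0, -0.004, 0.001]]
ft_force: [-1.8, -0.2, 5.5]
grip_width: 0.0001
```

Request:
play_rows:
  travel:
    - [0, 0, -0.1]
    - [0, 0, -0.1]
  rotation:
    - [0, 0, 0]
    - [0, 0, 0]
  claw: [0, 0]

```text
time_s: 3.73
position: [0.6445, 0.133, 0.1461]
tool_rot: [[0.0, 0.383, 0.924], [-0.004, 0.924, -0.383], [-1.0, -0.003, 0.002]]
ft_force: [-3.1, -0.5, 5.5]
grip_width: 0.0002
```

Request:
play_rows:
  travel:
    - [0, 0, -0.1]
    - [0, 0, -0.1]
  rotation:
    - [0, 0, 0]
    - [0, 0, 0]
  claw: [0, 0]

```text
time_s: 3.9
position: [0.6445, 0.133, 0.1453]
tool_rot: [[0.002, 0.383, 0.924], [-0.004, 0.924, -0.383], [-1.0, -0.003, 0.003]]
ft_force: [-2.5, -0.4, 6.8]
grip_width: -0.0002
```

Request:
play_rows:
  travel:
    - [0, 0, -0.1]
    - [0, 0, -0.1]
  rotation:
    - [0, 0, 0]
    - [0, 0, 0]
  claw: [0, 0]

```text
time_s: 4.07
position: [0.6445, 0.133, 0.1447]
tool_rot: [[0.003, 0.383, 0.924], [-0.004, 0.924, -0.383], [-1.0, -0.002, 0.004]]
ft_force: [-3.1, -0.4, 6.8]
grip_width: -0.0004
```

Request:
play_rows:
  travel:
    - [0, 0, -0.1]
    - [0, 0, -0.1]
  rotation:
    - [0, 0, 0]
    - [0, 0, 0]
  claw: [0, 0]

```text
time_s: 4.23
position: [0.6445, 0.133, 0.1443]
tool_rot: [[0.005, 0.383, 0.924], [-0.004, 0.924, -0.383], [-1.0, -0.002, 0.006]]
ft_force: [-3.0, -0.6, 7.5]
grip_width: -0.0001
```

Request:
play_rows:
  travel:
    - [0, 0, -0.15]
    - [0, 0, -0.15]
  rotation:
    - [0, 0.003, 0]
    - [0, 0.003, 0]
  claw: [0, 0]

```text
time_s: 4.4
position: [0.6445, 0.133, 0.1432]
tool_rot: [[0.001, 0.383, 0.924], [-0.004, 0.924, -0.383], [-1.0, -0.004, 0.002]]
ft_force: [-3.6, -0.5, 8.6]
grip_width: 0.0001
```

Request:
play_rows:
  travel:
    - [0, 0, -0.15]
    - [0, 0, -0.15]
  rotation:
    - [0, 0.002, 0]
    - [0, 0.002, 0]
  claw: [0, 0]

```text
time_s: 4.57
position: [0.6445, 0.133, 0.1422]
tool_rot: [[-0.002, 0.382, 0.924], [-0.004, 0.924, -0.382], [-1.0, -0.005, 0.0]]
ft_force: [-3.7, -0.6, 9.2]
grip_width: 0.0001
```

Request:
play_rows:
  travel:
    - [0, 0, -0.15]
    - [0, 0, -0.15]
  rotation:
    - [0, 0.002, 0]
    - [0, 0.002, 0]
  claw: [0, 0]

```text
time_s: 4.73
position: [0.6445, 0.133, 0.1415]
tool_rot: [[-0.004, 0.382, 0.924], [-0.004, 0.924, -0.382], [-1.0, -0.006, -0.002]]
ft_force: [-4.0, -0.4, 10.1]
grip_width: -0.0002
```

Request:
play_rows:
  travel:
    - [0, 0, -0.15]
    - [0, 0, -0.15]
  rotation:
    - [0, 0.002, 0]
    - [0, 0.002, 0]
  claw: [0, 0]

```text
time_s: 4.9
position: [0.6445, 0.133, 0.141]
tool_rot: [[-0.005, 0.382, 0.924], [-0.005, 0.924, -0.382], [-1.0, -0.006, -0.003]]
ft_force: [-5.2, -0.5, 11.1]
grip_width: -0.0001
```

Request:
play_rows:
  travel:
    - [-0.03, 0, -0.2]
    - [-0.03, 0, -0.2]
  rotation:
    - [0, 0, 0]
    - [0, 0, 0]
  claw: [0, 0]

```text
time_s: 5.07
position: [0.6445, 0.133, 0.1399]
tool_rot: [[-0.001, 0.382, 0.924], [-0.005, 0.924, -0.382], [-1.0, -0.005, 0.001]]
ft_force: [-4.3, -1.0, 11.6]
grip_width: 0.0
```

Request:
play_rows:
  travel:
    - [-0.03, 0, -0.2]
    - [-0.03, 0, -0.2]
  rotation:
    - [0, 0, 0]
    - [0, 0, 0]
  claw: [0, 0]

```text
time_s: 5.23
position: [0.6445, 0.133, 0.1391]
tool_rot: [[0.003, 0.382, 0.924], [-0.005, 0.924, -0.382], [-1.0, -0.003, 0.005]]
ft_force: [-5.3, 0.2, 12.2]
grip_width: 0.0001
```

Request:
play_rows:
  travel:
    - [-0.03, 0, -0.2]
    - [-0.03, 0, -0.2]
  rotation:
    - [0, 0, 0]
    - [0, 0, 0]
  claw: [0, 0]

```text
time_s: 5.4
position: [0.6445, 0.133, 0.1384]
tool_rot: [[0.008, 0.382, 0.924], [-0.005, 0.924, -0.382], [-1.0, -0.002, 0.009]]
ft_force: [-4.6, -0.1, 12.6]
grip_width: -0.0001
```

Request:
play_rows:
  travel:
    - [-0.03, 0, -0.2]
    - [-0.03, 0, -0.2]
  rotation:
    - [0, 0, 0]
    - [0, 0, 0]
  claw: [0, 0]

```text
time_s: 5.57
position: [0.6445, 0.133, 0.138]
tool_rot: [[0.013, 0.382, 0.924], [-0.005, 0.924, -0.382], [-1.0, 0.0, 0.014]]
ft_force: [-4.0, -0.1, 12.7]
grip_width: 0.0002
```

Still compliant. I'll correct the tilt and push a bit harder.

Request:
play_rows:
  travel:
    - [-0.02, 0, -0.25]
    - [-0.02, 0, -0.25]
  rotation:
    - [0, 0.006, 0]
    - [0, 0.006, 0]
  claw: [0, 0]

```text
time_s: 5.73
position: [0.6445, 0.133, 0.1367]
tool_rot: [[0.006, 0.382, 0.924], [-0.006, 0.924, -0.382], [-1.0, -0.003, 0.007]]
ft_force: [-5.0, -0.6, 12.2]
grip_width: 0.0002
```

Request:
play_rows:
  travel:
    - [-0.02, 0, -0.25]
    - [-0.02, 0, -0.25]
  rotation:
    - [0, 0.005, 0]
    - [0, 0.005, 0]
  claw: [0, 0]

```text
time_s: 5.9
position: [0.6445, 0.133, 0.1353]
tool_rot: [[-0.001, 0.382, 0.924], [-0.006, 0.924, -0.382], [-1.0, -0.005, 0.002]]
ft_force: [-3.6, -1.1, 12.0]
grip_width: 0.0002
```

Request:
play_rows:
  travel:
    - [-0.02, 0, -0.25]
    - [-0.02, 0, -0.25]
  rotation:
    - [0, 0.004, 0]
    - [0, 0.004, 0]
  claw: [0, 0]

```text
time_s: 6.07
position: [0.6445, 0.133, 0.1339]
tool_rot: [[-0.005, 0.381, 0.924], [-0.006, 0.924, -0.382], [-1.0, -0.007, -0.002]]
ft_force: [-5.1, -0.5, 12.5]
grip_width: 0.0003
```

Request:
play_rows:
  travel:
    - [-0.02, 0, -0.25]
    - [-0.02, 0, -0.25]
  rotation:
    - [0, 0.003, 0]
    - [0, 0.003, 0]
  claw: [0, 0]

```text
time_s: 6.23
position: [0.6445, 0.133, 0.1324]
tool_rot: [[-0.007, 0.381, 0.924], [-0.006, 0.924, -0.381], [-1.0, -0.008, -0.004]]
ft_force: [-4.2, 0.2, 12.5]
grip_width: -0.0001
```

The force is flat at about 12.4 N, so the lid is sliding down the neck. I'll keep going.

Request:
play_rows:
  travel:
    - [-0.02, 0, -0.25]
    - [-0.02, 0, -0.25]
  rotation:
    - [0, 0.001, 0]
    - [0, 0.001, 0]
  claw: [0, 0]

```text
time_s: 6.4
position: [0.6445, 0.133, 0.1309]
tool_rot: [[-0.005, 0.381, 0.924], [-0.006, 0.924, -0.381], [-1.0, -0.008, -0.002]]
ft_force: [-6.4, -0.9, 12.7]
grip_width: 0.0003
```

Request:
play_rows:
  travel:
    - [-0.02, 0, -0.25]
    - [-0.02, 0, -0.25]
  rotation:
    - [0, 0.002, 0]
    - [0, 0.002, 0]
  claw: [0, 0]

```text
time_s: 6.57
position: [0.6446, 0.133, 0.1297]
tool_rot: [[-0.004, 0.381, 0.925], [-0.007, 0.925, -0.381], [-1.0, -0.008, -0.001]]
ft_force: [-4.4, 0.1, 13.5]
grip_width: -0.0001
```

Request:
play_rows:
  travel:
    - [-0.02, 0, -0.25]
    - [-0.02, 0, -0.25]
  rotation:
    - [0, 0.002, 0]
    - [0, 0.002, 0]
  claw: [0, 0]

```text
time_s: 6.73
position: [0.6446, 0.133, 0.1288]
tool_rot: [[-0.004, 0.381, 0.925], [-0.007, 0.925, -0.381], [-1.0, -0.008, -0.001]]
ft_force: [-5.6, 0.1, 14.3]
grip_width: -0.0001
```

Request:
play_rows:
  travel:
    - [-0.02, 0, -0.25]
    - [-0.02, 0, -0.25]
  rotation:
    - [0, 0.002, 0]
    - [0, 0.002, 0]
  claw: [0, 0]

```text
time_s: 6.9
position: [0.6446, 0.133, 0.1282]
tool_rot: [[-0.003, 0.381, 0.925], [-0.007, 0.925, -0.381], [-1.0, -0.008, -0.0]]
ft_force: [-5.9, -1.0, 15.0]
grip_width: -0.0002
```

Request:
play_rows:
  travel:
    - [-0.02, 0, -0.3]
    - [-0.02, 0, -0.3]
  rotation:
    - [0, 0.001, 0]
    - [0, 0.001, 0]
  claw: [0, 0]

```text
time_s: 7.07
position: [0.6446, 0.133, 0.1268]
tool_rot: [[-0.0, 0.381, 0.925], [-0.007, 0.925, -0.381], [-1.0, -0.007, 0.003]]
ft_force: [-6.3, -0.9, 16.4]
grip_width: -0.0001
```

Request:
play_rows:
  travel:
    - [-0.02, 0, -0.3]
    - [-0.02, 0, -0.3]
  rotation:
    - [0, 0.001, 0]
    - [0, 0.001, 0]
  claw: [0, 0]

```text
time_s: 7.23
position: [0.6446, 0.133, 0.1257]
tool_rot: [[0.003, 0.38, 0.925], [-0.008, 0.925, -0.38], [-1.0, -0.006, 0.006]]
ft_force: [-6.8, -0.2, 17.3]
grip_width: -0.0003
```

Request:
play_rows:
  travel:
    - [-0.02, 0, -0.3]
    - [-0.02, 0, -0.3]
  rotation:
    - [0, 0.002, 0]
    - [0, 0.002, 0]
  claw: [0, 0]

```text
time_s: 7.4
position: [0.6446, 0.133, 0.1249]
tool_rot: [[0.005, 0.38, 0.925], [-0.008, 0.925, -0.38], [-1.0, -0.006, 0.007]]
ft_force: [-6.6, -0.2, 18.2]
grip_width: -0.0002
```

Request:
play_rows:
  travel:
    - [0, 0, 0.3]
    - [0, 0, 0.3]
    - [0, 0, 0.3]
  rotation:
    - [0, 0, 0]
    - [0, 0, 0]
    - [0, 0, 0]
  claw: [0, 0, 0]

```text
time_s: 7.65
position: [0.6445, 0.133, 0.1386]
tool_rot: [[0.008, 0.38, 0.925], [-0.009, 0.925, -0.38], [-1.0, -0.005, 0.011]]
ft_force: [-2.3, -0.7, 5.5]
grip_width: 0.0
```

Request:
play_rows:
  travel:
    - [0, 0, 0.3]
    - [0, 0, 0.3]
  rotation:
    - [0, 0, 0]
    - [0, 0, 0]
  claw: [0, 0]

```text
time_s: 7.82
position: [0.6445, 0.133, 0.1459]
tool_rot: [[0.01, 0.38, 0.925], [-0.009, 0.925, -0.38], [-1.0, -0.004, 0.012]]
ft_force: [0.2, 0.0, -0.5]
grip_width: 0.0
```

Request:
play_rows:
  travel:
    - [0, 0, 0.3]
  rotation:
    - [0, 0, 0]
  claw: [0]

```text
time_s: 7.9
position: [0.6445, 0.133, 0.1489]
tool_rot: [[0.01, 0.38, 0.925], [-0.009, 0.925, -0.38], [-1.0, -0.004, 0.012]]
ft_force: [-0.1, 0.9, -0.9]
grip_width: -0.0001
```

Request:
play_rows:
  travel:
    - [0, 0, 0.3]
  rotation:
    - [0, 0, 0]
  claw: [0]

```text
time_s: 7.98
position: [0.6445, 0.133, 0.1517]
tool_rot: [[0.009, 0.38, 0.925], [-0.009, 0.925, -0.38], [-1.0, -0.004, 0.012]]
ft_force: [-0.5, -0.8, -0.9]
grip_width: -0.0001
```

Request:
play_rows:
  travel:
    - [0, 0, 2.5]
    - [0, 0, 2.5]
    - [0, 0, 2.2]
    - [-0.6, -3.2, 0.2]
    - [-0.6, -3.2, 0.2]
    - [-0.6, -3.2, 0.1]
    - [-0.6, -3.2, 0.1]
    - [-0.5, -2.5, 0]
    - [0, 0, 0]
    - [0, 0, 0]
  rotation:
    - [0.005, 0.005, 0]
    - [0.004, 0.004, 0]
    - [0, 0, 0]
    - [0, 0, 0]
    - [0, 0, 0]
    - [0, 0, 0]
    - [0, 0, 0]
    - [0, 0, 0]
    - [0, 0, 0]
    - [0, 0, 0]
  claw: [0, 0, 0, 0, 0, 0, 0, 0, 0, 0]

```text
time_s: 8.82
position: [0.6131, -0.0249, 0.2301]
tool_rot: [[-0.005, 0.377, 0.926], [0.001, 0.926, -0.377], [-1.0, -0.001, -0.005]]
ft_force: [0.1, 0.5, 0.5]
grip_width: -0.0001
```

Request:
play_rows:
  travel:
    - [0.2, -2.0, 0]
    - [0, 0, -2.0]
    - [0, 0, -2.0]
    - [0, 0, -1.5]
    - [0, 0, 0]
    - [0, 0, 0]
  rotation:
    - [0, -0.004, 0]
    - [0, 0, 0]
    - [0, 0, 0]
    - [0, 0, 0]
    - [0, 0, 0]
    - [0, 0, 0]
  claw: [0, 0, 0, 0, 0, 0]

```text
time_s: 9.32
position: [0.6167, -0.041, 0.173]
tool_rot: [[0.001, 0.374, 0.928], [0.002, 0.928, -0.374], [-1.0, 0.002, -0.0]]
ft_force: [1.0, -0.0, 0.4]
grip_width: 0.0001
```

Request:
play_rows:
  travel:
    - [-0.1, -0.4, -0.6]
    - [0, 0, -0.4]
    - [0, 0, -0.2]
    - [0, 0, 0]
  rotation:
    - [0, 0, 0]
    - [0, 0, 0]
    - [0, 0, 0]
    - [0, 0, 0]
  claw: [0, 0, 0, 0]

```text
time_s: 9.65
position: [0.6168, -0.0438, 0.1622]
tool_rot: [[0.004, 0.371, 0.928], [0.001, 0.928, -0.371], [-1.0, 0.003, 0.003]]
ft_force: [0.2, 0.0, -0.0]
grip_width: 0.0005
```

Request:
play_rows:
  travel:
    - [0, 0, -0.1]
    - [0, 0, -0.1]
    - [0, 0, -0.1]
  rotation:
    - [0, 0, 0]
    - [0, 0, 0]
    - [0, 0, 0]
  claw: [0, 0, 0]

```text
time_s: 9.9
position: [0.6173, -0.0438, 0.1602]
tool_rot: [[0.006, 0.371, 0.928], [0.001, 0.928, -0.371], [-1.0, 0.003, 0.005]]
ft_force: [-0.3, 0.4, 1.2]
grip_width: -0.0002
```

Request:
play_rows:
  travel:
    - [0, 0, -0.1]
    - [0, 0, -0.1]
  rotation:
    - [0, 0, 0]
    - [0, 0, 0]
  claw: [0, 0]

```text
time_s: 10.07
position: [0.6174, -0.0439, 0.1584]
tool_rot: [[0.007, 0.371, 0.928], [0.001, 0.928, -0.371], [-1.0, 0.003, 0.006]]
ft_force: [0.2, -0.6, -0.1]
grip_width: 0.0
```

Request:
play_rows:
  travel:
    - [0, 0, -0.1]
    - [0, 0, -0.1]
  rotation:
    - [0, 0, 0]
    - [0, 0, 0]
  claw: [0, 0]

```text
time_s: 10.23
position: [0.6174, -0.0439, 0.1563]
tool_rot: [[0.007, 0.371, 0.928], [0.001, 0.928, -0.371], [-1.0, 0.003, 0.006]]
ft_force: [-0.3, -0.2, -1.1]
grip_width: -0.0001
```

Request:
play_rows:
  travel:
    - [0, 0, -0.1]
  rotation:
    - [0, 0, 0]
  claw: [0]

```text
time_s: 10.32
position: [0.6174, -0.0439, 0.1551]
tool_rot: [[0.007, 0.372, 0.928], [0.001, 0.928, -0.372], [-1.0, 0.003, 0.006]]
ft_force: [-0.5, -1.2, -0.1]
grip_width: -0.0002
```

Request:
play_rows:
  travel:
    - [-0.1, 0, -0.1]
    - [0, 0, -0.1]
  rotation:
    - [0, 0.007, 0]
    - [0, 0, 0]
  claw: [0, 0]

```text
time_s: 10.48
position: [0.6163, -0.044, 0.1532]
tool_rot: [[-0.001, 0.372, 0.928], [0.001, 0.928, -0.372], [-1.0, 0.0, -0.001]]
ft_force: [-2.5, -0.0, 7.2]
grip_width: 0.0001
```

Request:
play_rows:
  travel:
    - [0, 0, -0.1]
    - [0, 0, -0.1]
  rotation:
    - [0, 0, 0]
    - [0, 0, 0]
  claw: [0, 0]

```text
time_s: 10.65
position: [0.6163, -0.0439, 0.153]
tool_rot: [[0.001, 0.371, 0.928], [-0.0, 0.928, -0.371], [-1.0, 0.0, 0.001]]
ft_force: [-4.5, 0.3, 9.5]
grip_width: 0.0003
```

Request:
play_rows:
  travel:
    - [0, 0, -0.1]
    - [0, 0, -0.1]
  rotation:
    - [0, 0, 0]
    - [0, 0, 0]
  claw: [0, 0]

```text
time_s: 10.82
position: [0.6163, -0.0439, 0.1532]
tool_rot: [[0.002, 0.371, 0.929], [-0.001, 0.929, -0.371], [-1.0, 0.0, 0.003]]
ft_force: [-2.6, 0.2, 7.7]
grip_width: 0.0003
```

Request:
play_rows:
  travel:
    - [0, 0, -0.1]
    - [0, 0, -0.1]
  rotation:
    - [0, 0, 0]
    - [0, 0, 0]
  claw: [0, 0]

```text
time_s: 10.98
position: [0.6163, -0.044, 0.1532]
tool_rot: [[0.004, 0.371, 0.929], [-0.002, 0.929, -0.371], [-1.0, -0.0, 0.004]]
ft_force: [-3.4, 1.0, 7.0]
grip_width: 0.0003
```

Request:
play_rows:
  travel:
    - [0, 0, -0.15]
    - [0, 0, -0.15]
  rotation:
    - [0, 0.002, 0]
    - [0, 0.002, 0]
  claw: [0, 0]

```text
time_s: 11.15
position: [0.6163, -0.0439, 0.1528]
tool_rot: [[0.002, 0.371, 0.929], [-0.003, 0.929, -0.371], [-1.0, -0.002, 0.003]]
ft_force: [-4.4, 1.8, 11.3]
grip_width: -0.0001
```

Request:
play_rows:
  travel:
    - [0, 0, -0.2]
    - [0, 0, -0.2]
  rotation:
    - [0, 0.002, 0]
    - [0, 0.002, 0]
  claw: [0, 0]

```text
time_s: 11.32
position: [0.6163, -0.0439, 0.1522]
tool_rot: [[0.001, 0.371, 0.929], [-0.004, 0.929, -0.371], [-1.0, -0.003, 0.002]]
ft_force: [-5.1, 0.9, 12.1]
grip_width: 0.0003
```

Request:
play_rows:
  travel:
    - [0, 0, -0.2]
    - [0, 0, -0.2]
  rotation:
    - [0, 0.002, 0]
    - [0, 0.002, 0]
  claw: [0, 0]

```text
time_s: 11.48
position: [0.6163, -0.0439, 0.1519]
tool_rot: [[-0.0, 0.37, 0.929], [-0.005, 0.929, -0.37], [-1.0, -0.005, 0.002]]
ft_force: [-5.9, 1.8, 11.6]
grip_width: 0.0003
```

Request:
play_rows:
  travel:
    - [0, 0, -0.22]
    - [0, 0, -0.22]
    - [0, 0, -0.22]
    - [0, 0, -0.22]
  rotation:
    - [0.003, 0.002, 0]
    - [0.003, 0.002, 0]
    - [0.002, 0.002, 0]
    - [0.001, 0.002, 0]
  claw: [0, 0, 0, 0]

```text
time_s: 11.82
position: [0.6163, -0.044, 0.1505]
tool_rot: [[-0.002, 0.37, 0.929], [0.001, 0.929, -0.37], [-1.0, 0.001, -0.002]]
ft_force: [-4.8, 1.7, 12.5]
grip_width: 0.0002
```

Request:
play_rows:
  travel:
    - [0, 0, -0.22]
    - [0, 0, -0.22]
    - [0, 0, -0.22]
    - [0, 0, -0.22]
  rotation:
    - [0.001, 0.002, 0]
    - [0.001, 0.002, 0]
    - [0.001, 0.002, 0]
    - [0.001, 0.002, 0]
  claw: [0, 0, 0, 0]

```text
time_s: 12.15
position: [0.6163, -0.044, 0.149]
tool_rot: [[-0.004, 0.369, 0.929], [0.003, 0.929, -0.369], [-1.0, 0.001, -0.005]]
ft_force: [-5.1, 0.7, 13.2]
grip_width: -0.0002
```

Request:
play_rows:
  travel:
    - [0, 0, -0.22]
    - [0, 0, -0.22]
    - [0, 0, -0.22]
    - [0, 0, -0.22]
  rotation:
    - [0.001, 0.002, 0]
    - [0.001, 0.002, 0]
    - [0.001, 0.002, 0]
    - [0.001, 0.002, 0]
  claw: [0, 0, 0, 0]

```text
time_s: 12.48
position: [0.6164, -0.044, 0.1476]
tool_rot: [[-0.006, 0.369, 0.929], [0.005, 0.929, -0.369], [-1.0, 0.002, -0.007]]
ft_force: [-4.9, 0.8, 12.1]
grip_width: 0.0001
```

Request:
play_rows:
  travel:
    - [0, 0, -0.23]
    - [0, 0, -0.23]
    - [0, 0, -0.23]
    - [0, 0, -0.23]
  rotation:
    - [-0.002, 0, 0]
    - [-0.002, 0, 0]
    - [0, 0, 0]
    - [0, 0, 0]
  claw: [0, 0, 0, 0]

```text
time_s: 12.82
position: [0.6163, -0.0439, 0.1457]
tool_rot: [[-0.0, 0.369, 0.93], [-0.002, 0.93, -0.369], [-1.0, -0.002, 0.001]]
ft_force: [-6.5, -0.0, 13.0]
grip_width: -0.0
```

Request:
play_rows:
  travel:
    - [0, 0, -0.23]
    - [0, 0, -0.23]
    - [0, 0, -0.23]
    - [0, 0, -0.23]
  rotation:
    - [0, 0.001, 0]
    - [0, 0.001, 0]
    - [0, 0.001, 0]
    - [0, 0.001, 0]
  claw: [0, 0, 0, 0]

```text
time_s: 13.15
position: [0.6163, -0.044, 0.1437]
tool_rot: [[0.002, 0.368, 0.93], [-0.005, 0.93, -0.368], [-1.0, -0.004, 0.003]]
ft_force: [-4.8, 0.8, 12.1]
grip_width: 0.0001
```

Request:
play_rows:
  travel:
    - [0, 0, -0.23]
    - [0, 0, -0.23]
    - [0, 0, -0.23]
  rotation:
    - [0, 0.002, 0]
    - [0, 0.002, 0]
    - [0, 0.001, 0]
  claw: [0, 0, 0]

```text
time_s: 13.4
position: [0.6163, -0.044, 0.1423]
tool_rot: [[0.001, 0.368, 0.93], [-0.007, 0.93, -0.368], [-1.0, -0.006, 0.004]]
ft_force: [-4.9, 2.1, 11.6]
grip_width: -0.0003
```

Request:
play_rows:
  travel:
    - [0, 0, -0.23]
    - [0, 0, -0.23]
  rotation:
    - [0, 0.002, 0]
    - [0, 0.002, 0]
  claw: [0, 0]

```text
time_s: 13.57
position: [0.6164, -0.0439, 0.1418]
tool_rot: [[0.001, 0.368, 0.93], [-0.008, 0.93, -0.368], [-1.0, -0.007, 0.004]]
ft_force: [-6.5, 0.3, 17.3]
grip_width: 0.0004
```

Request:
play_rows:
  travel:
    - [0, 0, -0.22]
  rotation:
    - [0.004, 0.001, 0]
  claw: [0]

```text
time_s: 13.65
position: [0.6164, -0.044, 0.1419]
tool_rot: [[0.001, 0.367, 0.93], [-0.005, 0.93, -0.367], [-1.0, -0.004, 0.003]]
ft_force: [-7.2, 1.0, 16.6]
grip_width: -0.0002
```

Request:
play_rows:
  travel:
    - [0, 0, -0.23]
  rotation:
    - [0.004, 0.001, 0]
  claw: [0]

```text
time_s: 13.73
position: [0.6164, -0.0439, 0.1419]
tool_rot: [[0.002, 0.367, 0.93], [-0.002, 0.93, -0.367], [-1.0, -0.001, 0.003]]
ft_force: [-5.5, 0.5, 16.4]
grip_width: 0.0002
```

Request:
play_rows:
  travel:
    - [0, 0, -0.27]
  rotation:
    - [0, 0.001, 0]
  claw: [0]

```text
time_s: 13.82
position: [0.6164, -0.044, 0.1417]
tool_rot: [[0.003, 0.367, 0.93], [-0.002, 0.93, -0.367], [-1.0, -0.001, 0.004]]
ft_force: [-7.3, 2.7, 18.6]
grip_width: -0.0
```

Request:
play_rows:
  travel:
    - [0, 0, -0.26]
  rotation:
    - [0, 0.001, 0]
  claw: [0]

```text
time_s: 13.9
position: [0.6164, -0.044, 0.1417]
tool_rot: [[0.004, 0.367, 0.93], [-0.003, 0.93, -0.367], [-1.0, -0.001, 0.005]]
ft_force: [-7.5, 1.3, 19.0]
grip_width: 0.0002
```

Both lids are home; the second stopped dead at z = 0.1417 and 19 N. I'll rise, open and go over to the keeper.

Request:
play_rows:
  travel:
    - [0, 0, 1.0]
    - [0, 0, 2.5]
    - [0, 0, 3.0]
    - [0, 0, 2.5]
    - [0.4, 2.6, 0]
    - [0.4, 2.6, 0]
    - [0.4, 2.6, 0]
    - [0, 0, 0]
    - [0, 0, 0]
  rotation:
    - [0, 0, 0]
    - [0, 0, 0]
    - [0, 0, 0]
    - [0, 0, -0.05]
    - [0, 0, -0.05]
    - [0, 0, -0.05]
    - [0, 0, -0.04]
    - [0, 0, 0]
    - [0, 0, 0]
  claw: [0, 0, 0, 0, 4.5, 4.5, 4.5, 4.5, 4.5]

```text
time_s: 14.65
position: [0.6281, 0.0362, 0.238]
tool_rot: [[0.007, 0.546, 0.838], [-0.003, 0.838, -0.546], [-1.0, 0.001, 0.008]]
ft_force: [0.4, 0.2, -0.4]
grip_width: 0.0447
```

```bash
python3 - <<'E'
from h import *
o=env.observe();print(o['position'],np.degrees(np.arctan2(*o['tool_rot'][[1,0],1])),o['tool_rot'][:,0],o['q'],o['grip_width'])
a=env.get_image("scene")[185:385,195:395][:,:,::-1]; cv2.imwrite("pics/s2.png",cv2.resize(a,None,fx=3,fy=3,interpolation=cv2.INTER_CUBIC))
E
```

```text
[0.62811967 0.03618707 0.23802443] 56.915203746538474 [ 0.00708982 -0.00328223 -0.99996948] [ -7.41043781  29.57675918  60.21049494  -0.13409621  89.78566233
 -64.32539157] 0.044696805546419374
```

View pics/s2.png

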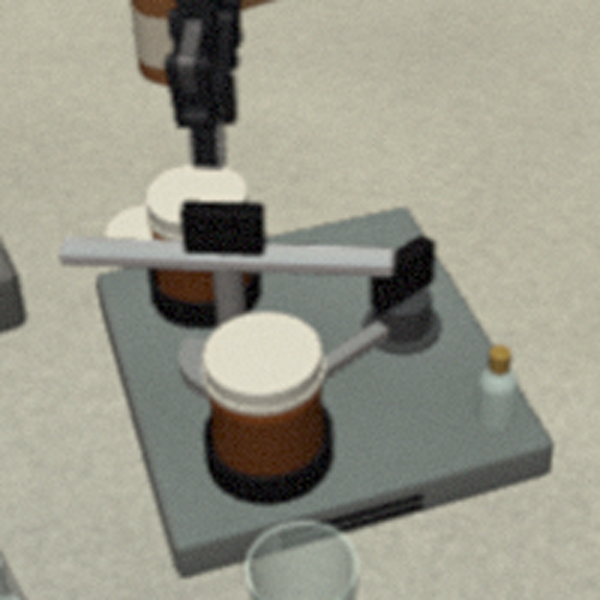

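The gripper is above the keeper grip (zoom (223,228)) and offset to -y by 8 mm, with both lids low. I'll correct the offset and descend.

Request:
play_rows:
  travel:
    - [0.1, 0.8, -1.0]
    - [0, 0, 0]
    - [0, 0, 0]
  rotation:
    - [0, 0.006, 0]
    - [0, 0, 0]
    - [0, 0, 0]
  claw: [4.5, 4.5, 4.5]

```text
time_s: 14.95
position: [0.6289, 0.0431, 0.2263]
tool_rot: [[-0.001, 0.547, 0.837], [-0.003, 0.837, -0.547], [-1.0, -0.003, 0.001]]
ft_force: [-0.3, -0.7, 0.2]
grip_width: 0.0454
```

Request:
play_rows:
  travel:
    - [0.05, 0.1, -1.5]
    - [0, 0, -1.5]
    - [0, 0, -1.5]
    - [0, 0, -0.8]
    - [0, 0, -0.3]
    - [0, 0, 0]
    - [0, 0, 0]
  rotation:
    - [0, 0, 0]
    - [0, 0, 0]
    - [0, 0, 0]
    - [0, 0, 0]
    - [0, 0, 0]
    - [0, 0, 0]
    - [0, 0, 0]
  claw: [4.5, 4.5, 4.5, 4.5, 4.5, 4.5, 4.5]

```text
time_s: 15.53
position: [0.6295, 0.0408, 0.1678]
tool_rot: [[-0.001, 0.549, 0.836], [-0.003, 0.836, -0.549], [-1.0, -0.004, 0.001]]
ft_force: [-0.7, -0.0, 0.6]
grip_width: 0.045
```

Request:
play_rows:
  travel:
    - [0, 0.35, -0.3]
    - [0, 0, 0]
    - [0, 0, 0]
    - [0, 0, 0]
    - [0, 0, 0]
    - [0, 0, 0]
  rotation:
    - [0, 0, 0]
    - [0, 0, 0]
    - [0, 0, 0]
    - [0, 0, 0]
    - [0, 0, 0]
    - [0, 0, 0]
  claw: [4.5, 3.0, 1.0, 1.0, 1.0, 1.0]
  squeeze: 40

```text
time_s: 16.03
position: [0.6294, 0.0432, 0.1667]
tool_rot: [[0.0, 0.55, 0.835], [-0.006, 0.835, -0.55], [-1.0, -0.005, 0.003]]
ft_force: [-0.6, -1.2, -2.5]
grip_width: 0.0154
```

Request:
play_rows:
  travel:
    - [0, 0, 0]
    - [0, 0, 0]
    - [0, 0, 0]
    - [0, 0, 0]
  rotation:
    - [0, 0, -0.08]
    - [0, 0, -0.08]
    - [0, 0, -0.08]
    - [0, 0, -0.08]
  claw: [1.0, 1.0, 1.0, 1.0]

```text
time_s: 16.37
position: [0.6296, 0.0434, 0.1668]
tool_rot: [[-0.001, 0.791, 0.612], [-0.005, 0.612, -0.791], [-1.0, -0.004, 0.004]]
ft_force: [-1.1, -0.5, -2.2]
grip_width: 0.0153
```

Request:
play_rows:
  travel:
    - [0, 0, 0]
    - [0, 0, 0]
    - [0, 0, 0]
    - [0, 0, 0]
    - [0, 0, 0]
    - [0, 0, 0]
    - [0, 0, 0]
    - [0, 0, 0]
  rotation:
    - [0, 0, -0.09]
    - [0, 0, -0.09]
    - [0, 0, -0.09]
    - [0, 0, -0.09]
    - [0, 0, -0.09]
    - [0, 0, -0.09]
    - [0, 0, -0.09]
    - [0, 0, -0.06]
  claw: [1.0, 1.0, 1.0, 1.0, 1.0, 1.0, 1.0, 1.0]

```text
time_s: 17.03
position: [0.6303, 0.0436, 0.1667]
tool_rot: [[-0.003, 0.998, -0.065], [-0.005, -0.065, -0.998], [-1.0, -0.003, 0.005]]
ft_force: [-0.9, -0.5, -3.2]
grip_width: 0.0151
```

```bash
python3 - <<'E'
from h import *
o=env.observe();print(o['position'],np.degrees(np.arctan2(*o['tool_rot'][[1,0],1])),o['wrist_torque'],o['ft_force'])
E
```

```text
[0.63026066 0.04361354 0.16674985] -3.716173711128598 [-0.15382348 -0.17911612  0.17039611] [-0.8999147  -0.52737145 -3.15859571]
```

Request:
play_rows:
  travel:
    - [0, 0, 0]
    - [0, 0, 0]
    - [0, 0, 0]
  rotation:
    - [0, 0, -0.06]
    - [0, 0, -0.06]
    - [0, 0, -0.06]
  claw: [1.0, 1.0, 1.0]

```text
time_s: 17.28
position: [0.6304, 0.0439, 0.1669]
tool_rot: [[-0.003, 0.969, -0.248], [-0.005, -0.248, -0.969], [-1.0, -0.002, 0.006]]
ft_force: [1.8, 13.2, 1.1]
grip_width: 0.0153
```

```bash
python3 - <<'E'
from h import *
o=env.observe();print(o['position'],np.degrees(np.arctan2(*o['tool_rot'][[1,0],1])),o['wrist_torque'],o['ft_force'])
E
```

```text
[0.6304099  0.04389461 0.16692612] -14.368762780693563 [ 2.26256271 -0.2468171   1.28735581] [ 1.80785193 13.23165608  1.11882282]
```

Request:
play_rows:
  travel:
    - [0, 0, 0]
    - [0, 0, 0]
    - [0, 0, 0]
    - [0, 0, 0]
  rotation:
    - [0, 0, 0]
    - [0, 0, 0]
    - [0, 0, 0]
    - [0, 0, 0]
  claw: [2.5, 4.5, 4.5, 4.5]

```text
time_s: 17.62
position: [0.6307, 0.0443, 0.1677]
tool_rot: [[-0.002, 0.969, -0.246], [-0.005, -0.246, -0.969], [-1.0, -0.001, 0.006]]
ft_force: [0.3, 0.8, -0.4]
grip_width: 0.0448
```

Request:
play_rows:
  travel:
    - [0, 0, 2.0]
    - [0, 0, 2.5]
    - [0, 0, 2.0]
    - [-2.5, 0, 0]
    - [-3.5, 0, 0]
    - [-3.5, 0, 0]
    - [-2.0, 0, 0]
    - [0, 0, 0]
  rotation:
    - [0, 0, 0]
    - [0, 0, 0]
    - [0, 0, 0]
    - [0, 0, 0]
    - [0, 0, 0]
    - [0, 0, 0]
    - [0, 0, 0]
    - [0, 0, 0]
  claw: [4.5, 4.5, 4.5, 4.5, 4.5, 4.5, 4.5, 4.5]

```text
time_s: 18.28
position: [0.5116, 0.0435, 0.2356]
tool_rot: [[0.0, 0.971, -0.24], [-0.007, -0.24, -0.971], [-1.0, 0.002, 0.007]]
ft_force: [0.7, -0.4, 1.2]
grip_width: 0.0451
```

```bash
python3 - <<'E'
from h import *
o=env.observe();print(o['position'],np.degrees(np.arctan2(*o['tool_rot'][[1,0],1])),o['q'],o['ft_force'])
a=env.get_image("top")[140:280,230:410][:,:,::-1]; cv2.imwrite("pics/t3.png",cv2.resize(a,None,fx=4.4,fy=4.28,interpolation=cv2.INTER_CUBIC)[:600,:800])
a=env.get_image("scene")[185:385,195:395][:,:,::-1]; cv2.imwrite("pics/s3.png",cv2.resize(a,None,fx=3,fy=3,interpolation=cv2.INTER_CUBIC))
E
```

```text
[0.51164523 0.04346933 0.23556108] -13.867547673685245 [-8.17514728 17.95976554 79.55159929 -0.38534358 82.41649318  5.74337177] [ 0.67846994 -0.43303031  1.18736061]
```

View pics/t3.png

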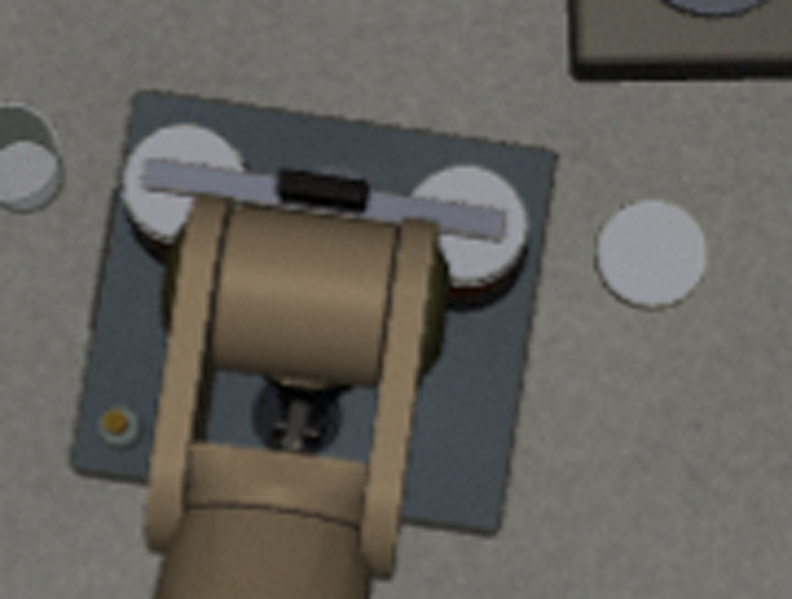

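View pics/s3.png

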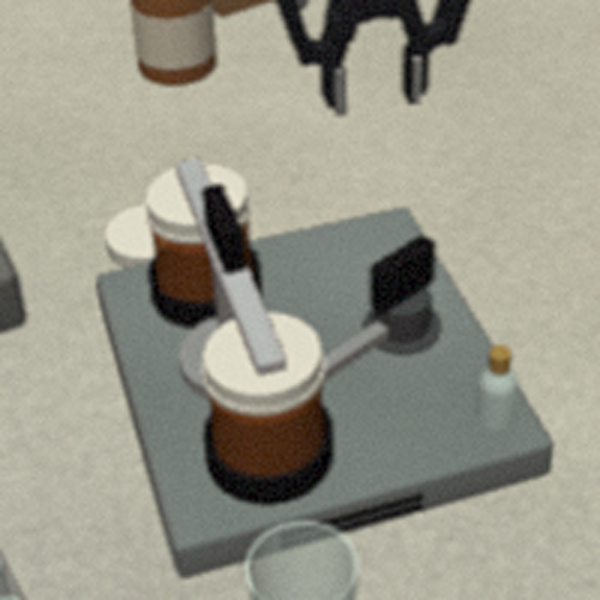

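Keeper lies across both lids. I'll check its angle and refine the selector grip's angle from the first images with overlays.

```bash
python3 - <<'E'
from h import *
T=lambda u,v:((u+.5)/4.4+230-.5,(v+.5)/4.28+140-.5)
a=back("top",T(143,172),.157);b=back("top",T(503,226),.157);d=b-a;print("keeper",a,b,np.degrees(np.arctan2(d[1],d[0])))
ov=[]
im=cv2.imread("pics/top0.png");sc=cv2.imread("pics/scene0.png")
tiles=[]
for ang in(8,12,16,20):
    row=[]
    for n,I,(x0,y0,w,h) in(("top",im,(275,205,45,50)),("scene",sc,(305,255,45,50))):
        k=7;C=cv2.resize(I[y0:y0+h,x0:x0+w],None,fx=k,fy=k,interpolation=cv2.INTER_CUBIC)
        t=np.radians(ang);u=np.array([np.cos(t),np.sin(t)]);v=np.array([-u[1],u[0]])
        for z in(.118,.078):
            P=[np.r_[np.array([.501,.0653])+a*.028*u+b*.008*v,z] for a,b in((1,1),(1,-1),(-1,-1),(-1,1))]
            p=((proj(n,P)+.5-[x0,y0])*k).astype(int);cv2.polylines(C,[p],True,(0,255,0) if z>.1 else (0,0,255),1)
        row.append(C)
    tiles.append(np.vstack(row))
O=np.hstack(tiles);s=800/O.shape[1];O=cv2.resize(O,None,fx=min(s,600/O.shape[0]),fy=min(s,600/O.shape[0]),interpolation=cv2.INTER_AREA);cv2.imwrite("pics/ov.png",O)
E
```

```text
keeper [0.64903475 0.15703879 0.157     ] [ 0.60930545 -0.06753744  0.157     ] -100.03227564562216
```

View pics/ov.png

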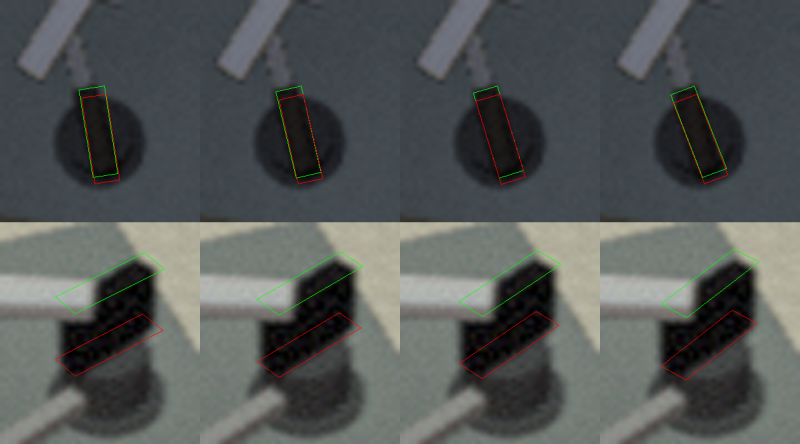

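Request:
play_rows:
  travel:
    - [-0.3, 0.5, 0]
    - [-0.3, 0.5, 0]
    - [-0.3, 0.6, 0]
    - [-0.2, 0.6, 0]
    - [0, 0, 0]
    - [0, 0, 0]
    - [0, 0, 0]
    - [0, 0, 0]
    - [0, 0, 0]
    - [0, 0, 0]
    - [0, 0, 0]
  rotation:
    - [0, 0, -0.11]
    - [0, 0, -0.11]
    - [0, 0, -0.11]
    - [0, 0, -0.11]
    - [0, 0, -0.11]
    - [0, 0, -0.11]
    - [0, 0, -0.11]
    - [0, 0, -0.11]
    - [0, 0, -0.11]
    - [0, 0, -0.05]
    - [0, 0, 0]
  claw: [4.5, 4.5, 4.5, 4.5, 4.5, 4.5, 4.5, 4.5, 4.5, 4.5, 4.5]

```text
time_s: 19.3
position: [0.5176, 0.0646, 0.2336]
tool_rot: [[-0.002, 0.237, -0.972], [-0.008, -0.972, -0.237], [-1.0, 0.007, 0.004]]
ft_force: [-0.6, -0.1, 0.6]
grip_width: 0.0451
```

```bash
python3 - <<'E'
from h import *
o=env.observe();print(o['position'],np.degrees(np.arctan2(*o['tool_rot'][[1,0],1])),o['q'],o['tool_rot'][:,0])
E
```

```text
[0.51759044 0.0646151  0.23359041] -76.30758254432644 [-5.67295902 18.93318918 78.42158364 -0.4570483  82.71902152 70.69361332] [-0.00205979 -0.00774692 -0.99996787]
```

Request:
play_rows:
  travel:
    - [-1.65, 0.05, -2.0]
    - [0, 0, -2.5]
    - [0, 0, -2.5]
    - [0, 0, -2.0]
    - [0, 0, 0]
    - [0, 0, 0]
  rotation:
    - [0.007, 0, 0]
    - [0, 0, 0]
    - [0, 0, 0]
    - [0, 0, 0]
    - [0, 0, 0]
    - [0, 0, 0]
  claw: [4.5, 4.5, 4.5, 4.5, 4.5, 4.5]

```text
time_s: 19.8
position: [0.5067, 0.0645, 0.1405]
tool_rot: [[0.004, 0.248, -0.969], [-0.001, -0.969, -0.248], [-1.0, 0.002, -0.003]]
ft_force: [0.4, -0.2, 0.8]
grip_width: 0.0447
```

Request:
play_rows:
  travel:
    - [-0.5, 0.05, -0.5]
    - [0, 0, -1.0]
    - [0, 0, 0]
  rotation:
    - [0, 0.003, 0]
    - [0, 0, 0]
    - [0, 0, 0]
  claw: [4.5, 4.5, 4.5]

```text
time_s: 20.05
position: [0.5037, 0.0648, 0.1274]
tool_rot: [[0.005, 0.251, -0.968], [-0.002, -0.968, -0.251], [-1.0, 0.003, -0.004]]
ft_force: [0.2, 0.1, -0.3]
grip_width: 0.0452
```

```bash
python3 - <<'E'
from h import *
a=env.get_image("scene")[185:385,235:435][:,:,::-1]; cv2.imwrite("pics/s4.png",cv2.resize(a,None,fx=3,fy=3,interpolation=cv2.INTER_CUBIC))
o=env.observe();print(o['position'],np.degrees(np.arctan2(*o['tool_rot'][[1,0],1])))
E
```

```text
[0.50407665 0.06478321 0.12833495] -75.48232568517432
```

View pics/s4.png

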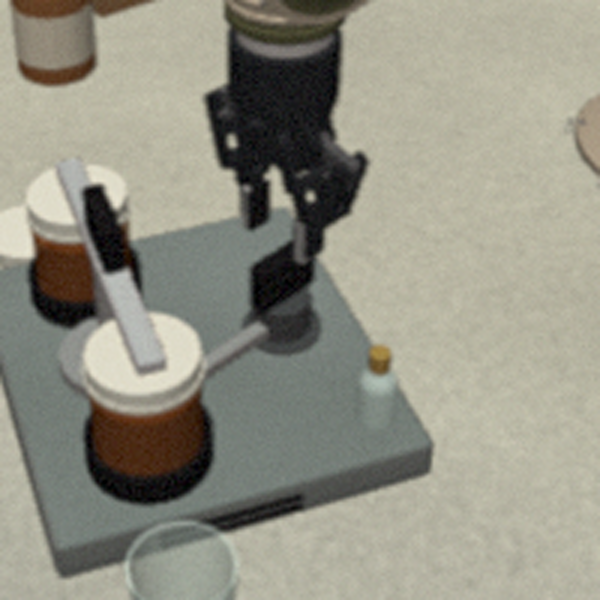

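The fingers straddle the selector grip (zoom (282,278)). I'll descend and grip.

Request:
play_rows:
  travel:
    - [-0.25, 0.05, -1.0]
    - [0, 0, -1.2]
    - [0, 0, -1.0]
    - [0, 0, -0.4]
    - [0, 0, 0]
    - [0, 0, 0]
  rotation:
    - [0, 0.004, 0]
    - [0, 0, 0]
    - [0, 0, 0]
    - [0, 0, 0]
    - [0, 0, 0]
    - [0, 0, 0]
  claw: [4.5, 4.5, 4.5, 4.5, 4.5, 4.5]

```text
time_s: 20.6
position: [0.5029, 0.0654, 0.0938]
tool_rot: [[0.009, 0.252, -0.968], [-0.003, -0.968, -0.252], [-1.0, 0.005, -0.008]]
ft_force: [0.5, 0.7, -0.1]
grip_width: 0.045
```

Request:
play_rows:
  travel:
    - [0, 0, -0.1]
    - [0, 0, 0]
    - [0, 0, 0]
    - [0, 0, 0]
    - [0, 0, 0]
  rotation:
    - [0, 0, 0]
    - [0, 0, 0]
    - [0, 0, 0]
    - [0, 0, 0]
    - [0, 0, 0]
  claw: [3.0, 1.0, 1.0, 1.0, 1.0]

```text
time_s: 21.02
position: [0.5035, 0.0652, 0.094]
tool_rot: [[0.011, 0.252, -0.968], [-0.003, -0.968, -0.252], [-1.0, 0.006, -0.01]]
ft_force: [1.1, -0.0, -2.7]
grip_width: 0.0148
```

Request:
play_rows:
  travel:
    - [0, 0, 0]
    - [0, 0, 0]
    - [0, 0, 0]
    - [0, 0, 0]
    - [0, 0, 0]
  rotation:
    - [0, 0, -0.08]
    - [0, 0, -0.08]
    - [0, 0, -0.08]
    - [0, 0, -0.08]
    - [0, 0, -0.08]
  claw: [1.0, 1.0, 1.0, 1.0, 1.0]

```text
time_s: 21.43
position: [0.5035, 0.0647, 0.094]
tool_rot: [[0.009, -0.159, -0.987], [-0.008, -0.987, 0.159], [-1.0, 0.007, -0.01]]
ft_force: [0.1, -2.2, -2.6]
grip_width: 0.0152
```

```bash
python3 - <<'E'
from h import *
o=env.observe();print(o['position'],np.degrees(np.arctan2(*o['tool_rot'][[1,0],1])),o['wrist_torque'],o['ft_force'])
E
```

```text
[0.50348713 0.06466697 0.0939788 ] -99.15729309423838 [ 0.05442856 -0.02374508  0.11331742] [ 0.06285257 -2.22082922 -2.57518132]
```

Request:
play_rows:
  travel:
    - [0, 0, 0]
    - [0, 0, 0]
    - [0, 0, 0]
    - [0, 0, 0]
    - [0, 0, 0]
    - [0, 0, 0]
    - [0, 0, 0]
    - [0, 0, 0]
  rotation:
    - [0, 0, -0.08]
    - [0, 0, -0.08]
    - [0, 0, -0.08]
    - [0, 0, -0.08]
    - [0, 0, -0.08]
    - [0, 0, -0.08]
    - [0, 0, -0.08]
    - [0, 0, -0.08]
  claw: [1.0, 1.0, 1.0, 1.0, 1.0, 1.0, 1.0, 1.0]

```text
time_s: 22.1
position: [0.5031, 0.0639, 0.094]
tool_rot: [[0.001, -0.739, -0.674], [-0.013, -0.674, 0.739], [-1.0, 0.008, -0.01]]
ft_force: [-1.0, -1.0, -2.5]
grip_width: 0.0151
```

Request:
play_rows:
  travel:
    - [0, 0, 0]
    - [0, 0, 0]
    - [0, 0, 0]
  rotation:
    - [0, 0, -0.05]
    - [0, 0, -0.05]
    - [0, 0, -0.05]
  claw: [1.0, 1.0, 1.0]

```text
time_s: 22.35
position: [0.5026, 0.064, 0.0941]
tool_rot: [[-0.002, -0.835, -0.55], [-0.013, -0.55, 0.835], [-1.0, 0.009, -0.01]]
ft_force: [-0.8, 2.1, 1.6]
grip_width: 0.0153
```

```bash
python3 - <<'E'
from h import *
o=env.observe();print(o['position'],np.degrees(np.arctan2(*o['tool_rot'][[1,0],1])),o['wrist_torque'],o['ft_force'],o['q'])
E
```

```text
[0.50264565 0.06402961 0.09406258] -146.62053431246346 [ 0.48033203 -0.01242712  1.39821624] [-0.80812635  2.12025486  1.60129151] [ -5.75296287  26.21160553  92.84918306  -0.86725475  60.97309427
 141.28611696]
```

Stop reached: the torque rose to 1.4 N m at -146.6°. I'll release and retreat.

Request:
play_rows:
  travel:
    - [0, 0, 0]
    - [0, 0, 0]
    - [0, 0, 0]
    - [0, 0, 0]
  rotation:
    - [0, 0, 0]
    - [0, 0, 0]
    - [0, 0, 0]
    - [0, 0, 0]
  claw: [2.5, 4.5, 4.5, 4.5]

```text
time_s: 22.68
position: [0.503, 0.0642, 0.0946]
tool_rot: [[-0.001, -0.834, -0.552], [-0.013, -0.552, 0.834], [-1.0, 0.008, -0.011]]
ft_force: [-1.1, -0.1, 1.1]
grip_width: 0.045
```

Request:
play_rows:
  travel:
    - [0, 0, 1.5]
    - [0, 0, 3.0]
    - [0, 0, 3.0]
    - [0, 0, 3.0]
    - [0, 0, 3.0]
    - [-3.0, 0, 0]
    - [-3.5, 0, 0]
    - [-3.5, 0, 0]
    - [-3.0, 0, 0]
    - [0, 0, 0]
    - [0, 0, 0]
  rotation:
    - [0, 0, 0]
    - [0, 0, 0]
    - [0, 0, 0]
    - [0, 0, 0]
    - [0, 0, 0]
    - [0, 0, 0]
    - [0, 0, 0]
    - [0, 0, 0]
    - [0, 0, 0]
    - [0, 0, 0]
    - [0, 0, 0]
  claw: [4.5, 4.5, 4.5, 4.5, 4.5, 4.5, 4.5, 4.5, 4.5, 4.5, 4.5]

```text
time_s: 23.6
position: [0.3676, 0.0636, 0.237]
tool_rot: [[0.005, -0.83, -0.557], [-0.014, -0.557, 0.83], [-1.0, 0.004, -0.015]]
ft_force: [0.5, 1.0, 0.3]
grip_width: 0.0449
```

```bash
python3 - <<'E'
from h import *
o=env.observe();print(o['position'],o['ft_force'],o['qvel'])
a=env.get_image("top")[140:280,230:410][:,:,::-1]; cv2.imwrite("pics/t5.png",cv2.resize(a,None,fx=4.4,fy=4.28,interpolation=cv2.INTER_CUBIC)[:600,:800])
a=env.get_image("scene")[185:385,195:395][:,:,::-1]; cv2.imwrite("pics/s5.png",cv2.resize(a,None,fx=3,fy=3,interpolation=cv2.INTER_CUBIC))
E
```

```text
[0.36762484 0.06355037 0.23699182] [0.48836313 0.97410331 0.29169262] [-0.10434718 -3.16434714  3.17512698 -0.05847968  0.58594653 -0.60927386]
```

View pics/t5.png

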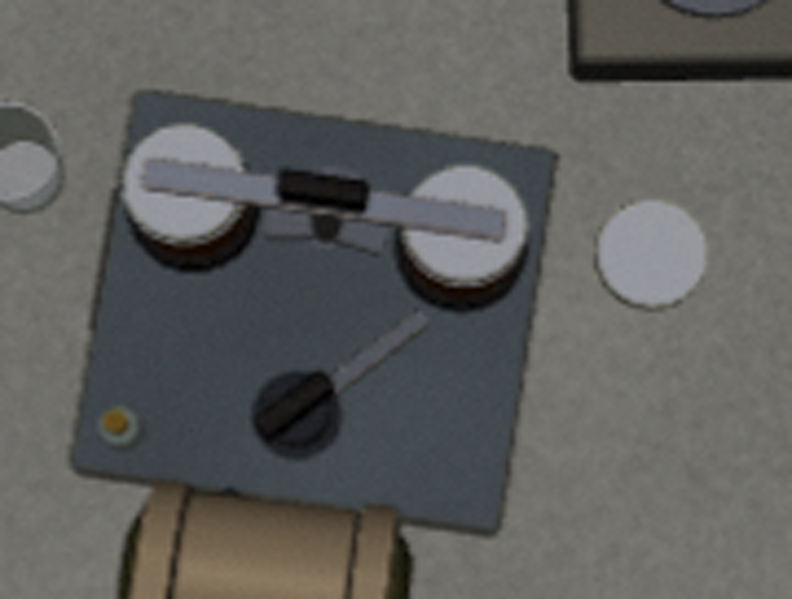

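View pics/s5.png

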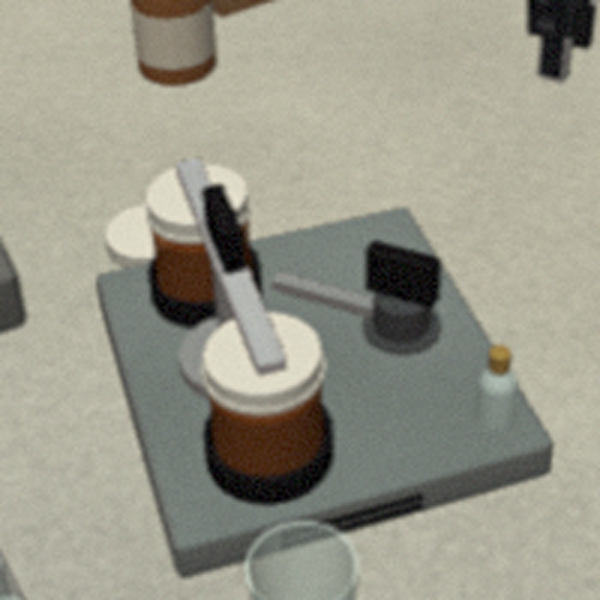

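The keeper lies across both lids, (143,172) to (503,226), and the selector nose is turned to (423,318). A quick angle check, then hand-in.

```bash
python3 - <<'E'
from h import *
T=lambda u,v:((u+.5)/4.4+230-.5,(v+.5)/4.28+140-.5)
for z,p,q in((.075,(335,388),(423,318)),(.118,(266,430),(326,382))):
    a=back("top",T(*p),z);b=back("top",T(*q),z);d=b-a;print(np.degrees(np.arctan2(d[1],d[0])))
for p,q in(((278,357),(268,318)),):
    a=back("top",T(*q),.075);print("start nose from axis",np.degrees(np.arctan2(a[1]-.065,a[0]-.5015)))
E
```

```text
-51.55831915470081
-51.397662413267014
start nose from axis 16.22123083233623
```

Request:
play_rows:
  travel:
    - [0, 0, 0]
    - [0, 0, 0]
    - [0, 0, 0]
  rotation:
    - [0, 0, 0]
    - [0, 0, 0]
    - [0, 0, 0]
  claw: [4.5, 4.5, 4.5]

```text
time_s: 23.95
position: [0.3708, 0.0632, 0.2365]
tool_rot: [[0.004, -0.83, -0.558], [-0.014, -0.558, 0.83], [-1.0, 0.004, -0.014]]
ft_force: [0.1, -0.1, -0.4]
grip_width: 0.0455
```

```bash
python3 -c "
from rig import env
print(env.close_job())"
```

```text
the job is handed in; nothing more can be done
None
```

The shaker is set up and the job is handed in at about 24 s of the 72 s allowed. `close_job` gives no verdict, so these results are from my own checks.

- **Lids:** I pressed the +y lid to 18.2 N in the soft cup and the -y lid to 19.0 N in the stiff cup. These are vertical readings; about 7 N of sideways force came with them, and the total stayed near 20 N, under the 30 N limit. The +y lid came back up to about 0.1435 m, against 0.143 m for home. The -y lid stopped dead at 0.1417 m under load.
- **Keeper:** I turned it clockwise until the torque jumped at its stop. The top camera shows it rotated about 67° (1.17 rad) and lying across both lids.
- **Selector:** I then turned it clockwise until the torque rose to 1.4 N m at its stop. The image gives about 67.7° (1.18 rad) of rotation.
- **At the end:** The gripper was open and clear of everything, with wrist force near zero. The vial, spare lid and beaker look unmoved in the final views. I did not check the jug, the reagent bottle or the second vial again, but the arm went nowhere near them at low height.

No check failed or disagreed beyond the 1–2° I can read from the images.

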